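Finish the vase display and hold its sign level

ROBOT

A 7-joint arm with a two-finger parallel gripper is mounted at the origin on the work surface. World frame = base frame: x ahead of the robot, y to its left, z up, the work surface at z = 0. Lengths are in m, angles in rad, forces in N, time in s.
With the tool pointing down it reaches from about 0.35 to 0.9 m from the base axis. Payload 8.1 kg.
Tool frame: the origin (TCP) lies on the centre line of the jaws, within the pads' length; the fingertips stand 17 mm ahead of it and the grasp point (between the pads) lies 2 mm behind it; z points along the fingers, y is the direction in which the jaws open and shut (so a half turn about z gives the same grasp; the last joint's range is limited). The gripper opens to 92 mm and grips with 3 to 60 N. Pads are 19 mm wide; open, the fingers measure 130 mm over their backs; the gripper's body (75 mm by 190 mm) begins 47 mm behind the grasp point.
Start: joints at [1.176, 0.434, 0.025, 1.573, -0.012, 1.134, -0.075], TCP at [0.18, -0.599, 0.244] pointing down, gripper open.
Joint ranges: [-2.62, 2.62], [-0.44, 2.09], [-1.27, 1.32], [0.08, 2.57], [-1.32, 4.46], [0.12, 2], [-2.74, 2.74]. Speed limits (rad/s): [2.22, 2.22, 3.01, 3.01, 3.14, 3.14, 3.14].

INTERFACE

Orientations are given as a rotation vector (axis times angle).
In Python, from cell import arm gives the robot as it stands.
- The arm moves only by the shell command python3 -m creep 'ROWS' [FORCE]. ROWS is JSON, a list that holds one entry, the list of rows, each a list of 7 numbers: the shift along the world's x, y, z in cm, then the turn, a rotation vector about the world's x, y, z in degrees, then the opening, from -1 (shut) to 1 (fully open), so that 0 is half open. In form: [[[tx, ty, tz, ax, ay, az, jaw], ...]]. A call has 1 to 5 rows; each row is the pose to reach, as a shift and turn from the pose commanded when the call began; what a row does not reach only later rows make up. A row lasts 1/10 s, in which the tool goes at most 50 mm and 8.59 degrees, less where a joint would pass 70% of its speed; a pose out of reach is approached as far as the arm can. A call with a gripper value outside its range is refused whole. The fingers move at their own pace and stop on an object; FORCE is the grip in N (left out, the last holds). Time passes only in rows, so rows that repeat a pose let the fingers close. It gives the time, the measured TCP pose, the force and the opening at its end, in the units of the state.
- arm.observe(): the state, without advancing time (a new reading comes with each control period).
- arm.get_image(name): name is "scene" or "side" or "wrist"; returns the picture (400x640x3 uint8, red, green, blue); there is no depth.
- arm.camera_model(name): a dict with "vfov" (degrees; the focal length in pixels is half the picture's height over the tangent of half this angle, whatever the lens; pixels are square), "cx", "cy" (the principal point, pixels), "cam_to_world" (4x4, takes a point from camera to world coordinates); the wrist camera has in their place "T_tool_cam" (4x4, takes a point from camera to tool coordinates, whose origin is the TCP and whose axes are the flange's). Camera axes: x right, y down, z forward; pixel columns grow to the right and rows downward; lengths in m; the calibration is good to about 2 mm. A picture is of the moment at which its call begins: read the wrist's pose just before it. camera_model takes no time and is no camera call.
- arm.sign_off(): hands the job in, once; it reports no verdict.
The state is a dict: "clock": time; "joints": joint angles; "dq": joint speeds; "joint_efforts": joint torques, N m; "position": TCP position; "ee_rot": TCP orientation; "force": force on the tool from outside, world axes, zero at the start; "ft_torque": the same for the moment, N m; "width": opening from 0.0 (shut) to 1.0 (fully open).
Only numpy, scipy, OpenCV 4.12 (cv2) and the standard library are available. Lean on these libraries where they do the work, as an engineer would, in place of code of your own. Each camera call takes 0.05 s, during which the arm holds its last target.

TASK

Finish this vase display: fill the gap in the row on the low shelf with the two vases that stand loose on the table, so that all four stand upright in one straight, evenly spaced row. Then draw the lower of the two card signs straight up out of its tube until its top edge is level with that of the other sign, and hold it there while I tighten its clamp screw: finish while still gripping the sign, its stem straight and free in the tube and its foot flat on the table where it was. Leave the other sign and the two vases already in the row as they are.

Things in the scene. Friction and masses are not known exactly. Their poses are not given: they have to be found in the camera images.
- vase_a_mid (a point): Loose bottle vase A, white with thin blue bands, 130 mm tall, 0.3 kg, upright on the table. This point: on its axis half-way up, 65 mm above its underside; z is its upward axis. Body 60 mm across at 30 to 43 mm above the underside; straight round neck 29 mm across from 86 mm to the top at 130 mm (grip it there, about 46 mm above this point); foot 44 mm across.
- vase_b_mid (a point): Loose bottle vase B, the same as A; either may take either place.
- end_vase_1_mid (a point): Bystander: the vase at one end of the row, same shape and same point as A, standing loose on the shelf at its centre line, 85 mm from place_1.
- end_vase_2_mid (a point): Bystander: the vase at the other end of the row, as end_vase_1, 85 mm from place_2. The two end vases stand 255 mm apart and the gap between them is for A and B.
- place_1 (a point): The point on top of the low fixed birch shelf (350 mm long, 120 mm deep, top 45 mm above the table) a third of the way from end_vase_1 to end_vase_2: where the underside of one loose vase belongs. Its y axis runs along the row, x across the shelf, z up.
- place_2 (a point): The same, two thirds of the way, 85 mm from place_1.
- sign_top (a point): The lower sign, to be raised: middle of the top edge of its card frame, an upright flat board 120 mm wide (along y), 84 mm tall, 10 mm thick (along x); blank white card, aluminium border. Pinch it from above across its thickness, mid-edge. Top edge about 242 mm above the table at the start. Frame and stem are one piece, about 0.2 kg; the clamp screw is slack, so only the grip will hold it up.
- stem_foot (a point): Lower end of the lower sign's stem, on its axis, 222 mm below sign_top; z points up the stem. The stem is a straight round rod 14 mm in diameter, 126 mm long under the frame's 12 mm black bracket, which rests on the tube's mouth at the start. The stem turns and slides freely when in line with the tube; pulled askew or far off its axis it binds.
- tube_mouth (a point): Mouth (top) of the lower sign's tube, on its axis, 146 mm above the table; z is the tube's axis. The tube is 134 mm long, bore 15.5 mm, with 126 mm of stem inside at the start. It stands on a weighted round foot 150 mm in diameter, 1.9 kg with the tube, loose on the table.
- ref_top (a point): The other sign, the same in shape, already clamped 50 to 80 mm higher and not to be moved: middle of the top edge of its frame. The level to match.
There are look-alikes about, which are no part of the job. What is shaped like the part that bears vase_a_mid but brown, orange or turquoise is not meant.

How it is judged:
On the way, in this order (a step that is already met when the one before it is completed fails the run):
1. the two loose vases stand upright and let go in the gap of the row, each within 14 mm of its place, one in each ((((horizontal distance between vase_a_mid and place_1 below 0.014 m and z of vase_a_mid in the frame of place_1 between 0.06 and 0.07 m) and (horizontal distance between vase_b_mid and place_2 below 0.014 m and z of vase_b_mid in the frame of place_2 between 0.06 and 0.07 m)) or ((horizontal distance between vase_a_mid and place_2 below 0.014 m and z of vase_a_mid in the frame of place_2 between 0.06 and 0.07 m) and (horizontal distance between vase_b_mid and place_1 below 0.014 m and z of vase_b_mid in the frame of place_1 between 0.06 and 0.07 m))) and angle between each of vase_a_mid, vase_b_mid's own z axis and vertical below 0.07 rad and linear speed of each of vase_a, vase_b below 0.02 m/s and contact force between the fingers and vase_a below 0.1 N and contact force between the fingers and vase_b below 0.1 N), for 0.2 s.
2. the lower sign is drawn up level with the other (within 8 mm) in the grip of the fingers, its stem still in the tube (z of sign_top in the frame of ref_top between -0.008 and 0.008 m and contact force between the fingers and sign above 2 N and z of stem_foot in the frame of tube_mouth below -0.02 m and horizontal distance between stem_foot and tube_mouth below 0.006 m), for 0.2 s.
At the end, for the whole second after the job is handed in: Vases A and B upright, let go, one within 14 mm of each place. Lower sign gripped, still, top within 8 mm of the other's height, upright (2 deg) in its tube, touching no bystander; its stand flat, within 20 mm of its start. End vases moved under 10 mm (all of step 1 and all of step 2 and linear speed of sign below 0.01 m/s and angle between sign_top's own z axis and vertical below 0.04 rad and angle between the z axis of sign_top and the z axis of tube_mouth, either way round below 0.04 rad and angle between tube_mouth's own z axis and vertical below 0.026 rad and height (world z) of tube_mouth between 0.143 and 0.149 m and distance of tube_mouth from where it was at the start of the episode below 0.02 m and contact force between sign and vase_a below 0.3 N and contact force between sign and vase_b below 0.3 N and contact force between sign and end_vase_1 below 0.3 N and contact force between sign and end_vase_2 below 0.3 N and distance of each of end_vase_1_mid, end_vase_2_mid from where it was at the start of the episode below 0.01 m); the arm keeps its last pose, push and grip.
It fails at once if the stem is pulled right out of its tube (z of stem_foot in the frame of tube_mouth above -0.008 m).
It fails at once if the stand is lifted off the table, tipped or dragged (height (world z) of tube_mouth above 0.156 m or angle between tube_mouth's own z axis and vertical above 0.12 rad or distance of tube_mouth from where it was at the start of the episode above 0.03 m).
It fails at once if a vase is knocked over (angle between any of vase_a_mid, vase_b_mid, end_vase_1_mid, end_vase_2_mid's own z axis and vertical above 0.6 rad).
It fails at once if a vase already in the row is pushed out of its place by more than 15 mm (distance of any of end_vase_1_mid, end_vase_2_mid from where it was at the start of the episode above 0.015 m).
It fails at once if the other sign is knocked (more than 10 N) (contact force between any of the fingers, the arm and ref_sign above 10 N or contact force between any of the fingers, the arm and ref_stand above 10 N).
It also fails if it takes over 67 s, if anything falls off the work surface, if the arm or the gripper's body presses on something with over 40 N, if the wrist force passes 120 N, or if a joint passes its speed limit or range.

## Working session

There is one attempt and no reset: what is moved stays moved. The work goes in short steps, Python scripts to look and compute and a shell command to move; the robot and the scene stay as the last step left them, time stands still between calls to the robot, and variables do not carry over. Pictures are saved under pics/ and viewed, and the job is handed in when it is done.

```bash
ls; mkdir -p pics; python3 - <<'E'
from cell import arm
import cv2,numpy as np
print(arm.observe())
for n in ["scene","side","wrist"]:
    m=arm.camera_model(n); print(n,{k:np.round(v,4).tolist() for k,v in m.items()})
    cv2.imwrite(f"pics/{n}0.png",arm.get_image(n)[:,:,::-1])
E
```

```text
pics
{'clock': 0.0, 'joints': array([ 1.17638111,  0.43522304,  0.02497399,  1.57410469, -0.01156046,
        1.13398254, -0.07510559]), 'dq': array([ 0.00037754, -0.00042464, -0.00067953,  0.00078523,  0.0012506 ,
       -0.0013148 ,  0.00042369]), 'joint_efforts': array([-1.02647733e-03, -6.67851448e+01,  9.84785222e-01, -3.14460862e+01,
       -6.04940462e-02,  4.30192868e-02,  1.76843860e-04]), 'position': array([ 0.17960248, -0.5981334 ,  0.242942  ]), 'ee_rot': array([-3.10672017e+00, -4.56443830e-01,  6.34889769e-04]), 'force': array([ 0.14842371,  0.53241965, -0.85100654]), 'ft_torque': array([-0.00116114, -0.07656706,  0.01332857]), 'width': 1.000959127225075}
scene {'vfov': 51.1178, 'cx': 316.9169, 'cy': 201.7059, 'cam_to_world': [[0.5753, 0.4545, -0.6801, 1.126], [0.8178, -0.3384, 0.4656, -0.4018], [-0.0185, -0.8239, -0.5664, 0.6929], [0.0, 0.0, 0.0, 1.0]]}
side {'vfov': 44.5638, 'cx': 311.1267, 'cy': 202.5803, 'cam_to_world': [[0.9979, -0.0355, 0.0546, 0.4525], [-0.065, -0.4783, 0.8758, -0.9899], [-0.005, -0.8775, -0.4796, 0.7531], [0.0, 0.0, 0.0, 1.0]]}
wrist {'vfov': 63.4467, 'cx': 315.765, 'cy': 194.5294, 'T_tool_cam': [[0.0009, -0.9635, -0.2677, 0.0719], [1.0, 0.0006, 0.001, 0.0002], [-0.0008, -0.2677, 0.9635, -0.1412], [0.0, 0.0, 0.0, 1.0]]}
```

View pics/scene0.png

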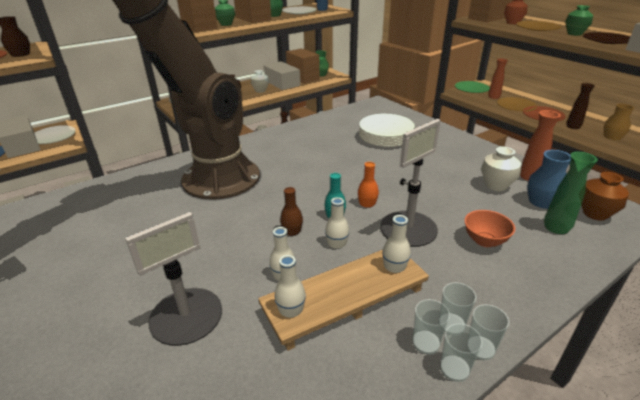

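View pics/side0.png

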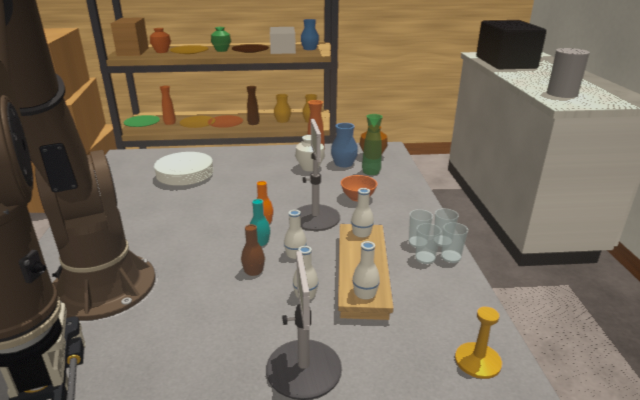

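View pics/wrist0.png

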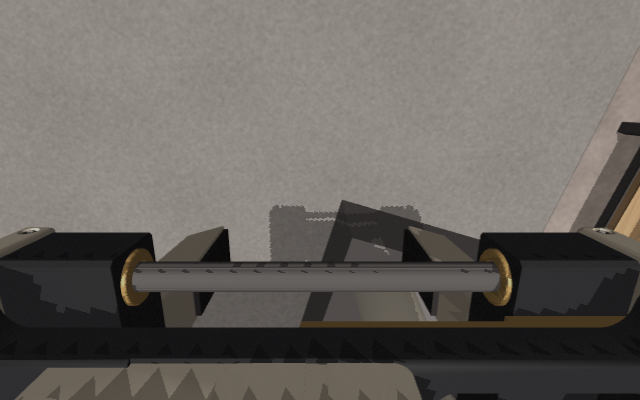

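The scene view shows the lower sign at about (165,243) and the other at (420,145). The loose vases are at (280,255) and (337,225), and the end vases on the shelf at (289,288) and (397,245). I'll zoom in to get exact pixels.

```bash
python3 - <<'E'
import cv2
a=cv2.imread("pics/scene0.png")[185:335,255:435]; cv2.imwrite("pics/z1.png",cv2.resize(a,None,fx=4,fy=4,interpolation=cv2.INTER_CUBIC))
a=cv2.imread("pics/side0.png")[180:330,270:410]; cv2.imwrite("pics/z2.png",cv2.resize(a,None,fx=4,fy=4,interpolation=cv2.INTER_CUBIC))
E
```

```text
(no output)
```

View pics/z1.png

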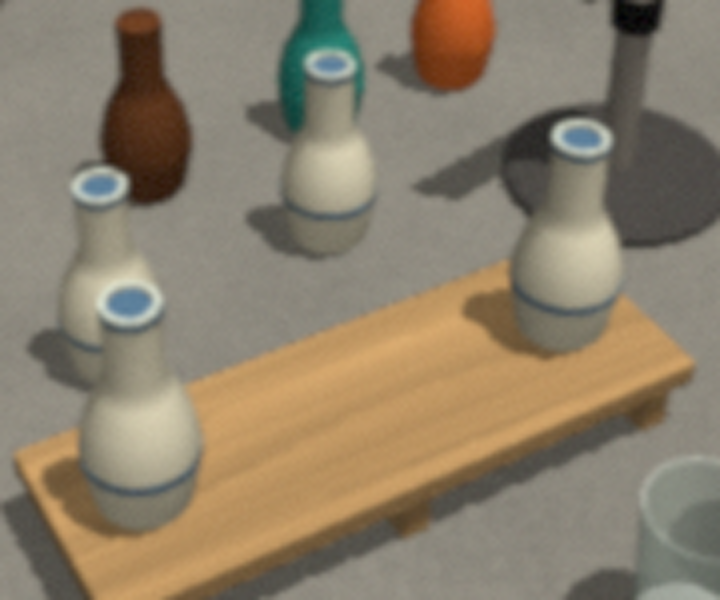

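View pics/z2.png

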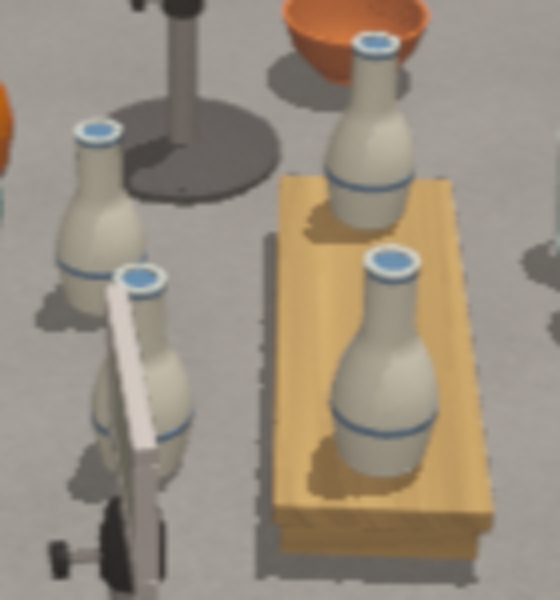

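```bash
cat > h.py <<'E'
import numpy as np,cv2
from cell import arm
def ray(name,u,v,m=None):
    m=m or arm.camera_model(name); f=200/np.tan(np.radians(m["vfov"]/2)); T=np.array(m["cam_to_world"])
    d=T[:3,:3]@np.array([(u-m["cx"])/f,(v-m["cy"])/f,1]); return T[:3,3],d/np.linalg.norm(d)
def plane(name,u,v,z):
    o,d=ray(name,u,v); return o+d*(z-o[2])/d[2]
def tri(p1,p2):
    A=np.zeros((3,3));b=np.zeros(3);r=[]
    for n,u,v in (p1,p2):
        o,d=ray(n,u,v);P=np.eye(3)-np.outer(d,d);A+=P;b+=P@o;r.append((P,o))
    x=np.linalg.solve(A,b); return x,[np.linalg.norm(P@(x-o)) for P,o in r]
def proj(name,p):
    m=arm.camera_model(name); f=200/np.tan(np.radians(m["vfov"]/2)); T=np.linalg.inv(m["cam_to_world"]); q=T[:3,:3]@p+T[:3,3]
    return m["cx"]+f*q[0]/q[2],m["cy"]+f*q[1]/q[2]
def blues(im,box):
    x0,y0,x1,y1=box; h=cv2.cvtColor(im[y0:y1,x0:x1],cv2.COLOR_BGR2HSV)
    m=cv2.inRange(h,(98,90,80),(118,255,255)); n,l,s,c=cv2.connectedComponentsWithStats(m)
    return [(int(s[i,4]),int(s[i,2]),int(s[i,3]),round(c[i,0]+x0,2),round(c[i,1]+y0,2)) for i in range(1,n) if s[i,4]>8]
E
python3 - <<'E'
from h import *
for n,b in (("scene",(255,190,435,335)),("side",(270,180,410,300))):
    print(n,blues(cv2.imread(f"pics/{n}0.png"),b))
for n,b in (("scene",(115,200,235,350)),("scene",(380,110,460,190)),("side",(255,235,355,395)),("side",(285,110,345,230))):
    a=cv2.imread(f"pics/{n}0.png")[b[1]:b[3],b[0]:b[2]]; cv2.imwrite(f"pics/s{n}{b[0]}.png",cv2.resize(a,None,fx=4,fy=4,interpolation=cv2.INTER_CUBIC))
E
```

```text
scene [(17, 7, 3, np.float64(400.06), np.float64(219.12)), (16, 6, 3, np.float64(279.5), np.float64(231.0)), (32, 9, 5, np.float64(286.81), np.float64(260.28))]
side [(14, 7, 3, np.float64(367.86), np.float64(244.93)), (11, 6, 3, np.float64(304.55), np.float64(249.27))]
```

View pics/sscene115.png

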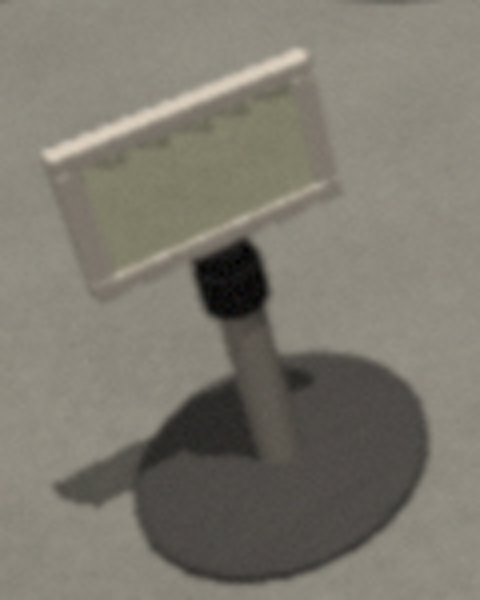

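View pics/sscene380.png

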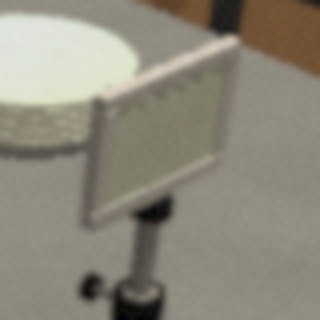

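View pics/sside255.png

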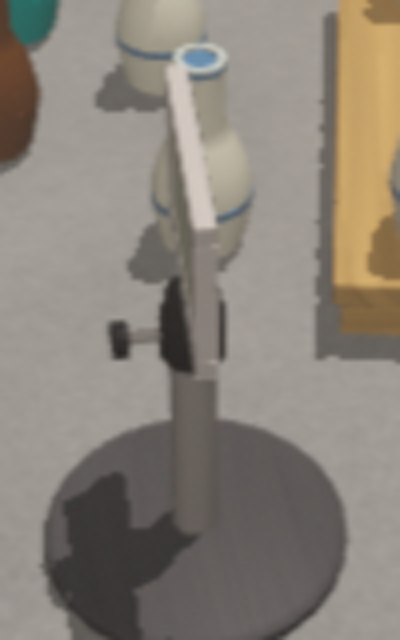

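View pics/sside285.png

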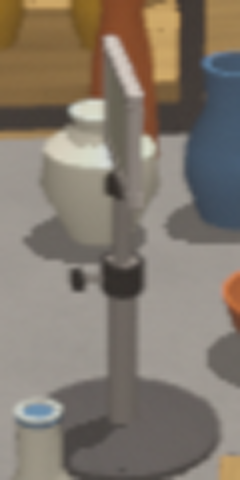

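```bash
python3 - <<'E'
from h import *
np.set_printoptions(precision=4,suppress=True)
S={"A":((279.5,231.0),(304.55,249.3)),"B":((337.1,200.9),(294.4,212.6)),"E1":((286.9,260.3),(367.7,245.0)),"E2":((400.06,219.1),(363.6,190.4)),
"sgn_near":((126.6,239.1),(305.4,291.6)),"sgn_far":((191.1,213.9),(299.1,251.1)),"ref_near":((405.1,134.1),(318.1,132.6)),"ref_far":((438.6,119.6),(312.1,120.1))}
R={}
for k,(a,b) in S.items():
    x,r=tri(("scene",*a),("side",*b)); R[k]=x; z={"A":.13,"B":.13,"E1":.175,"E2":.175}.get(k,x[2])
    print(k,x,np.round(r[0],4),plane("scene",*a,z),plane("side",*b,z))
for a,b in(("E1","E2"),("sgn_near","sgn_far"),("ref_near","ref_far")):
    d=R[b]-R[a]; print(a,np.linalg.norm(d),np.degrees(np.arctan2(d[0],d[1])),(R[a]+R[b])/2)
for t in (1/3,2/3): print(R["E1"]+t*(R["E2"]-R["E1"]))
# foot ellipse centre lower sign
print(plane("side",255+195/4-.4,235+530/4-.4,.012),plane("scene",115+280/4-.4,200+458/4-.4,.012))
E
```

```text
A [ 0.4939 -0.069   0.1295] 0.001 [ 0.4933 -0.0684  0.13  ] [ 0.4942 -0.0713  0.13  ]
B [0.4768 0.1006 0.1294] 0.0011 [0.4761 0.1014 0.13  ] [0.4771 0.0975 0.13  ]
E1 [ 0.6261 -0.1289  0.1745] 0.001 [ 0.6255 -0.1282  0.175 ] [ 0.6261 -0.1312  0.175 ]
E2 [0.6579 0.1238 0.1745] 0.0009 [0.6574 0.1244 0.175 ] [0.6578 0.1211 0.175 ]
sgn_near [ 0.4814 -0.3569  0.2406] 0.0005 [ 0.4808 -0.3566  0.2406] [ 0.4816 -0.3576  0.2406]
sgn_far [ 0.4764 -0.2396  0.2406] 0.0 [ 0.4765 -0.2396  0.2406] [ 0.4764 -0.2395  0.2406]
ref_near [0.5484 0.2312 0.2943] 0.0007 [0.5495 0.2299 0.2943] [0.5483 0.2331 0.2943]
ref_far [0.5396 0.3482 0.2915] 0.0019 [0.5367 0.3521 0.2915] [0.5397 0.3426 0.2915]
E1 0.254692904164478 7.181033445574871 [ 0.642  -0.0025  0.1745]
sgn_near 0.11738842657974491 -2.4500414857897166 [ 0.4789 -0.2982  0.2406]
ref_near 0.1173593996551634 -4.279096901378567 [0.544  0.2897 0.2929]
[ 0.6367 -0.0446  0.1745]
[0.6473 0.0396 0.1745]
[ 0.478  -0.3059  0.012 ] [ 0.4817 -0.3009  0.012 ]
```

```bash
python3 - <<'E'
from h import *
np.set_printoptions(precision=3,suppress=True)
for n,u,v in (("brown",291,233),("teal",335,213),("orange",368,203)): print(n,plane("scene",u,v,0.0))
for n,u,v in (("brown",253,271),("teal",261,242)): print(n,plane("side",u,v,0.0))
E
python3 -m creep '[[[0,0,5,0,0,0,1],[3,5,9,0,0,8,1],[6,10,11,0,0,16,1],[9,15,11,0,0,24,1],[12,20,11,0,0,32,1]]]' 20
```

```text
brown [0.373 0.029 0.   ]
teal [0.37  0.176 0.   ]
orange [0.388 0.283 0.   ]
brown [0.366 0.031 0.   ]
teal [0.383 0.166 0.   ]
clock: 0.65
position: [0.2767, -0.4371, 0.3522]
ee_rot: [2.857, 1.302, 0.0]
force: [1.9, -0.2, 0.3]
width: 0.998
```

```bash
python3 -m creep '[[[3,5,0,0,0,8,1],[6,10,0,0,0,16,1],[9,15,0,0,0,24,1],[12,20,0,0,0,32,1],[15,25,0,0,0,41.3,1]]]' && python3 -m creep '[[[2,4,0,0,0,0,1],[3.5,7,0,0,0,0,1],[3.5,7,0,0,0,0,1]]]'
```

```text
clock: 1.15
position: [0.4049, -0.2222, 0.3512]
ee_rot: [2.228, 2.214, -0.0]
force: [0.9, 1.3, 0.1]
width: 0.997
clock: 1.45
position: [0.4412, -0.149, 0.3513]
ee_rot: [-2.226, -2.216, -0.003]
force: [-0.1, -1.0, -0.2]
width: 1.0
```

```bash
python3 - <<'E'
from h import *
from scipy.spatial.transform import Rotation as Ro
np.set_printoptions(precision=4,suppress=True)
s=arm.observe(); print(s["position"],Ro.from_rotvec(s["ee_rot"]).as_matrix(),s["joints"])
cv2.imwrite("pics/w1.png",arm.get_image("wrist")[:,:,::-1])
E
```

```text
[ 0.4412 -0.149   0.3513] [[ 0.0042  1.      0.001 ]
 [ 1.     -0.0042  0.0017]
 [ 0.0017  0.001  -1.    ]] [ 0.6482  0.1332 -0.4892  1.7357  0.0631  1.288   0.1409]
```

View pics/w1.png

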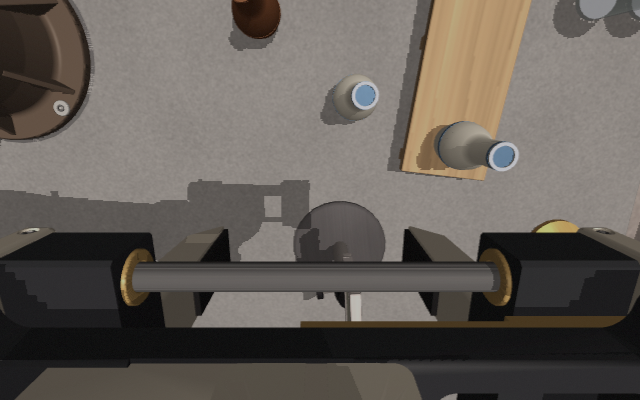

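The wrist view shows vase A's mouth at (365,95) and end vase 1's mouth at (503,156). I'll cross-check A against the triangulated position.

```bash
cat >> h.py <<'E'
from scipy.spatial.transform import Rotation as Ro
def wplane(s,u,v,z):
    m=dict(arm.camera_model("wrist")); T=np.eye(4);T[:3,:3]=Ro.from_rotvec(s["ee_rot"]).as_matrix();T[:3,3]=s["position"]
    m["cam_to_world"]=T@np.array(m["T_tool_cam"]); o,d=ray("wrist",u,v,m); return o+d*(z-o[2])/d[2]
E
python3 - <<'E'
from h import *
s=arm.observe(); print(s["position"],wplane(s,364.8,95,.13),wplane(s,502.8,156,.175))
E
python3 -m creep '[[[5.3,8,0,0,0,0,1],[5.3,8,-4,0,0,0,1],[5.3,8,-8,0,0,0,1],[5.3,8,-8,0,0,0,1]]]'
```

```text
[ 0.44010828 -0.15191309  0.35109315] [ 0.49308203 -0.07058946  0.13      ] [ 0.62441617 -0.13015174  0.175     ]
clock: 1.9
position: [0.4895, -0.0741, 0.2661]
ee_rot: [-2.228, -2.204, 0.009]
force: [-0.9, -0.5, 0.3]
width: 1.002
```

```bash
python3 -m creep '[[[0.3,0.3,-2,0,0,0,1],[0.3,0.3,-6,0,0,0,1],[0.3,0.3,-6,0,0,0,1]]]'; python3 -c "
from h import *
s=arm.observe();print(s['position'],Ro.from_rotvec(s['ee_rot']).as_matrix())"
```

```text
clock: 2.2
position: [0.4929, -0.0734, 0.2088]
ee_rot: [-2.235, -2.202, 0.008]
force: [-1.0, -0.6, -0.6]
width: 1.002
[ 0.49294223 -0.07343485  0.20884222] [[ 1.46850610e-02  9.99872112e-01 -6.33308695e-03]
 [ 9.99892006e-01 -1.46883721e-02 -4.76630509e-04]
 [-5.69592292e-04 -6.32540367e-03 -9.99979832e-01]]
```

```bash
python3 -m creep '[[[0.1,0.3,-4,0,0,0,1],[0.1,0.3,-8,0,0,0,1],[0.1,0.3,-9.9,0,0,0,1],[0.1,0.3,-9.9,0,0,0,1],[0.1,0.3,-9.9,0,0,0,1]]]'; python3 -c "
from h import *
s=arm.observe();print(s['position'],Ro.from_rotvec(s['ee_rot']).as_matrix()[:,1:])"
```

```text
clock: 2.7
position: [0.4976, -0.0692, 0.1142]
ee_rot: [2.235, 2.205, 0.001]
force: [0.2, -1.0, -0.4]
width: 1.0
[ 0.49760783 -0.06917454  0.11417042] [[ 9.99906484e-01  1.56641511e-03]
 [-1.35842859e-02 -8.56508947e-04]
 [ 1.57790621e-03 -9.99998406e-01]]
```

```bash
python3 -m creep '[[[-0.4,0,-0.4,0,0,0,1],[-0.4,0,-0.4,0,0,0,-0.1],[-0.4,0,-0.4,0,0,0,-0.9],[-0.4,0,-0.4,0,0,0,-1],[-0.4,0,-0.4,0,0,0,-1]]]' 20; python3 -m creep '[[[0,0,0,0,0,0,-1],[0,0,0,0,0,0,-1],[0,0,0,0,0,0,-1]]]'
```

```text
clock: 3.2
position: [0.4926, -0.0681, 0.1084]
ee_rot: [2.235, 2.208, 0.0]
force: [0.2, 0.7, -0.2]
width: 0.699
clock: 3.5
position: [0.4925, -0.068, 0.1081]
ee_rot: [-2.235, -2.208, 0.0]
force: [-0.1, 0.4, -0.3]
width: 0.436
```

```bash
python3 -m creep '[[[0,0,0,0,0,0,-1],[0,0,0,0,0,0,-1],[0,0,0,0,0,0,-1]]]' 25; python3 -m creep '[[[0,0,4,0,0,0,-1],[0,0,8,0,0,0,-1],[0,0,8,0,0,0,-1],[0,0,8,0,0,0,-1]]]'
```

```text
clock: 3.8
position: [0.4925, -0.068, 0.1081]
ee_rot: [-2.235, -2.208, -0.0]
force: [0.5, 1.1, -1.9]
width: 0.316
clock: 4.2
position: [0.4924, -0.0684, 0.1882]
ee_rot: [2.235, 2.207, 0.0]
force: [-0.6, -0.4, -4.5]
width: 0.311
```

```bash
python3 -m creep '[[[3,0.5,0,0,0,0,-1],[7,1.2,0,0,0,0,-1],[11,1.9,0,0,0,0,-1],[14.4,2.5,0,0,0,0,-1],[14.4,2.5,0,0,0,0,-1]]]'; python3 -m creep '[[[0,0,0,0,0,0,-1],[0,0,0,0,0,0,-1],[0,0,0,0,0,0,-1]]]'; python3 - <<'E'
from h import *
s=arm.observe();print(s['position'],Ro.from_rotvec(s['ee_rot']).as_matrix()[:,1:])
for n in("scene","side"): cv2.imwrite(f"pics/{n}2.png",arm.get_image(n)[:,:,::-1])
E
```

```text
clock: 4.7
position: [0.639, -0.0416, 0.185]
ee_rot: [-2.232, -2.208, -0.0]
force: [-2.2, -0.3, -3.3]
width: 0.311
clock: 5.0
position: [0.6353, -0.0436, 0.1875]
ee_rot: [-2.235, -2.207, 0.002]
force: [-0.4, 0.7, -3.4]
width: 0.311
[ 0.63525584 -0.04357993  0.18748395] [[ 9.99922552e-01 -1.65511787e-03]
 [-1.23358514e-02 -5.61947356e-04]
 [-1.64806010e-03 -9.99998472e-01]]
```

View pics/scene2.png

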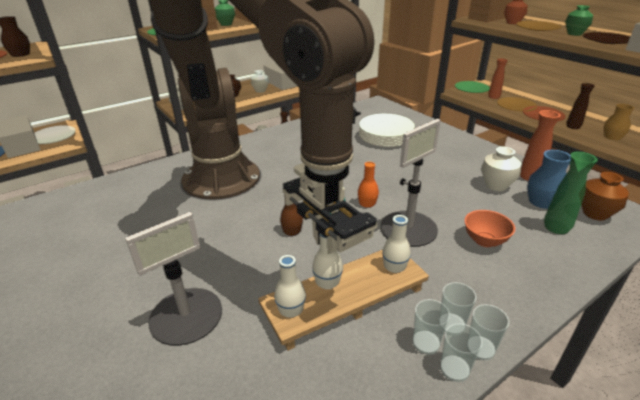

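View pics/side2.png

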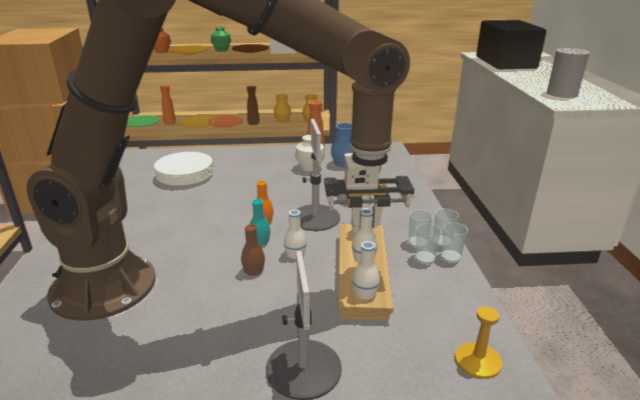

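Vase A hangs upright over the gap at about (327,265), clear of both end vases. Lowering.

```bash
python3 -m creep '[[[0.1,0,-1.5,0,0,0,-1],[0.1,0,-2.7,0,0,0,-1],[0.1,0,-3.2,0,0,0,-1],[0.1,0,-3.2,0,0,0,-1],[0.1,0,-3.2,0,0,0,-1]]]'; python3 -m creep '[[[0,0,-0.2,0,0,0,-1],[0,0,-0.2,0,0,0,-1],[0,0,-0.2,0,0,0,-1]]]'
```

```text
clock: 5.6
position: [0.6375, -0.043, 0.156]
ee_rot: [-2.235, -2.208, 0.0]
force: [0.3, -0.8, -3.4]
width: 0.31
clock: 5.9
position: [0.6376, -0.0431, 0.1544]
ee_rot: [2.235, 2.208, 0.0]
force: [-0.1, 0.1, -4.0]
width: 0.309
```

```bash
python3 -m creep '[[[0,0,-0.1,0,0,0,-1],[0,0,-0.15,0,0,0,-1],[0,0,-0.15,0,0,0,-1]]]'; python3 -m creep '[[[0,0,0,0,0,0,-0.2],[0,0,0,0,0,0,0.2],[0,0,0,0,0,0,0.5],[0,0,0,0,0,0,0.7],[0,0,0,0,0,0,0.7]]]'
```

```text
clock: 6.2
position: [0.6379, -0.043, 0.1533]
ee_rot: [2.234, 2.207, 0.001]
force: [-0.4, -0.8, 3.9]
width: 0.314
clock: 6.7
position: [0.6375, -0.0431, 0.1526]
ee_rot: [2.235, 2.208, 0.0]
force: [-0.7, -0.0, -0.3]
width: 0.697
```

```bash
python3 -m creep '[[[0,0,4,0,0,0,1],[0,0,8,0,0,0,1],[0,0,10,0,0,0,1],[-3,3,11,0,0,0,1],[-6,6,11,0,0,0,1]]]'; python3 -m creep '[[[-3,3,0,0,0,0,1],[-6,6,0,0,0,0,1],[-9,8,0,0,0,0,1],[-10,8.2,0,0,0,0,1],[-10,8.2,0,0,0,0,1]]]';  python3 - <<'E'
from h import *
s=arm.observe();print(s['position'],Ro.from_rotvec(s['ee_rot']).as_matrix()[:,1:])
for n in("scene","side"): cv2.imwrite(f"pics/{n}3.png",arm.get_image(n)[:,:,::-1])
E
```

```text
clock: 7.2
position: [0.578, 0.0172, 0.2642]
ee_rot: [2.236, 2.204, 0.004]
force: [0.9, 1.2, 0.2]
width: 0.999
clock: 7.7
position: [0.4765, 0.0993, 0.2631]
ee_rot: [2.232, 2.209, -0.0]
force: [0.1, -0.7, 0.6]
width: 1.001
[0.47653154 0.09928985 0.26308791] [[ 9.99948895e-01  7.16793636e-04]
 [-1.00836894e-02 -8.35814865e-04]
 [ 7.25185542e-04 -9.99999394e-01]]
```

View pics/scene3.png

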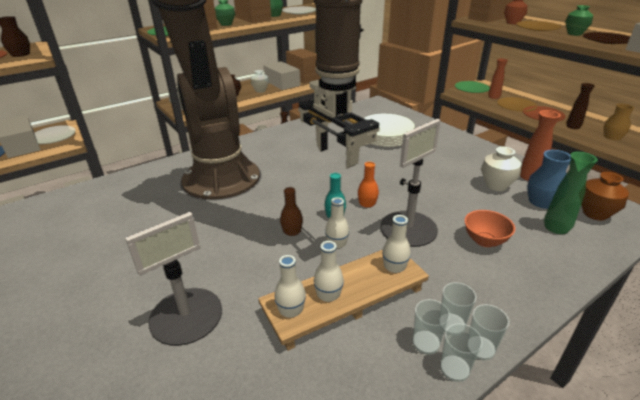

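View pics/side3.png

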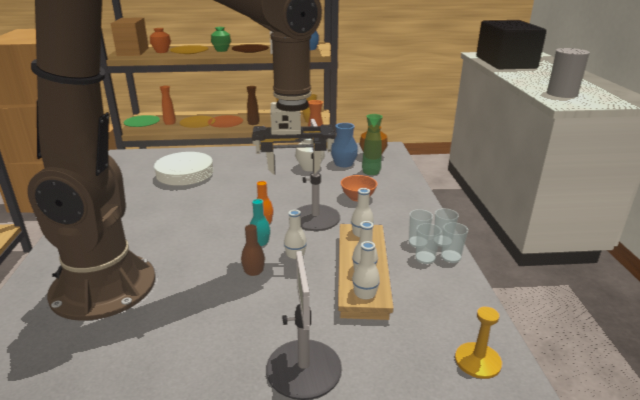

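Vase A stands upright in the row, its mouth at about (328,247) in the scene view. Vase B is clear below the gripper.

```bash
python3 -m creep '[[[0,0.1,-4,0,0,0,1],[0,0.1,-8,0,0,0,1],[0,0.1,-11,0,0,0,1],[0,0.1,-11,0,0,0,1]]]'; python3 -c "
from h import *
s=arm.observe();print(s['position'])"
```

```text
clock: 8.2
position: [0.4763, 0.0979, 0.149]
ee_rot: [-2.234, -2.203, 0.009]
force: [-0.3, -0.0, 0.6]
width: 0.997
[0.47628801 0.09792346 0.14902634]
```

```bash
python3 -m creep '[[[0,0.1,-2.5,0,0,0,1],[0,0.1,-4.2,0,0,0,1],[0,0.1,-4.2,0,0,0,1],[0,0.1,-4.2,0,0,0,1]]]'; python3 -m creep '[[[0,0,0,0,0,0,-0.2],[0,0,0,0,0,0,-1],[0,0,0,0,0,0,-1],[0,0,0,0,0,0,-1],[0,0,0,0,0,0,-1]]]'; python3 -m creep '[[[0,0,0,0,0,0,-1],[0,0,0,0,0,0,-1],[0,0,0,0,0,0,-1],[0,0,0,0,0,0,-1]]]'
```

```text
clock: 8.6
position: [0.4787, 0.1008, 0.1118]
ee_rot: [2.235, 2.207, 0.001]
force: [-0.6, 0.0, 0.7]
width: 1.0
clock: 9.1
position: [0.4775, 0.1009, 0.1108]
ee_rot: [2.235, 2.208, 0.0]
force: [-0.8, 0.3, 0.5]
width: 0.617
clock: 9.5
position: [0.4774, 0.1009, 0.1106]
ee_rot: [-2.235, -2.208, 0.0]
force: [-0.1, 0.1, 0.5]
width: 0.31
```

```bash
python3 -m creep '[[[0,0,0,0,0,0,-1],[0,0,4,0,0,0,-1],[0,0,8,0,0,0,-1],[0,0,8,0,0,0,-1]]]'; python3 -m creep '[[[3.5,-1.3,0,0,0,0,-1],[7,-2.6,0,0,0,0,-1],[10.5,-4.2,0,0,0,0,-1],[14,-5.2,0,0,0,0,-1],[17,-6.1,0,0,0,0,-1]]]'; python3 -m creep '[[[0,0,0,0,0,0,-1],[0,0,0,0,0,0,-1],[0,0,0,0,0,0,-1]]]'; python3 - <<'E'
from h import *
s=arm.observe();print(s['position'],Ro.from_rotvec(s['ee_rot']).as_matrix()[:,2])
for n in("scene",): cv2.imwrite(f"pics/{n}4.png",arm.get_image(n)[:,:,::-1])
E
```

```text
clock: 9.9
position: [0.4799, 0.1022, 0.195]
ee_rot: [2.232, 2.205, 0.01]
force: [1.1, 0.7, -2.7]
width: 0.31
clock: 10.4
position: [0.6486, 0.0385, 0.1892]
ee_rot: [-2.236, -2.206, 0.002]
force: [0.3, 0.5, -2.1]
width: 0.314
clock: 10.7
position: [0.6463, 0.0405, 0.1898]
ee_rot: [-2.233, -2.208, 0.002]
force: [0.0, 0.9, -2.3]
width: 0.309
[0.64629506 0.04049927 0.18984908] [-1.73606369e-03  5.43186804e-05 -9.99998492e-01]
```

View pics/scene4.png

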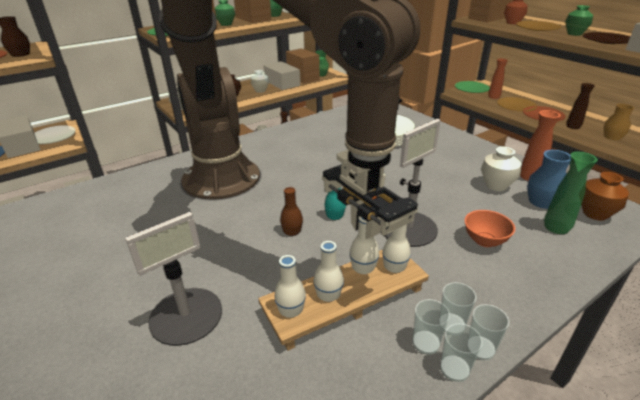

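Vase B hangs between A and end vase 2, at about (364,250). Lowering.

```bash
python3 -m creep '[[[0.1,-0.1,-1.5,0,0,0,-1],[0.1,-0.1,-2.7,0,0,0,-1],[0.1,-0.1,-3.2,0,0,0,-1],[0.1,-0.1,-3.2,0,0,0,-1],[0.1,-0.1,-3.2,0,0,0,-1]]]'; python3 -m creep '[[[0,0,-0.1,0,0,0,-1],[0,0,-0.2,0,0,0,-1],[0,0,-0.2,0,0,0,-1]]]'
```

```text
clock: 11.25
position: [0.6484, 0.039, 0.1586]
ee_rot: [-2.235, -2.208, 0.0]
force: [0.3, 0.8, -2.5]
width: 0.309
clock: 11.55
position: [0.6485, 0.0389, 0.1568]
ee_rot: [2.235, 2.208, 0.0]
force: [0.5, 0.2, -2.9]
width: 0.311
```

```bash
python3 -m creep '[[[0,0,-0.1,0,0,0,-1],[0,0,-0.15,0,0,0,-1],[0,0,-0.15,0,0,0,-1]]]'; python3 -m creep '[[[0,0,0,0,0,0,-0.2],[0,0,0,0,0,0,0.2],[0,0,0,0,0,0,0.5],[0,0,0,0,0,0,0.7],[0,0,0,0,0,0,0.7]]]'
```

```text
clock: 11.85
position: [0.6487, 0.039, 0.1556]
ee_rot: [2.235, 2.208, 0.001]
force: [-1.7, -0.2, 2.9]
width: 0.309
clock: 12.35
position: [0.6485, 0.0389, 0.1551]
ee_rot: [2.235, 2.208, -0.0]
force: [-0.3, -0.4, -0.3]
width: 0.694
```

```bash
python3 -m creep '[[[0,0,4,0,0,0,1],[0,0,8,0,0,0,1],[0,0,12,0,0,0,1],[-2,-3,16,0,0,0,1],[-4,-7,19,0,0,0,1]]]'; python3 -m creep '[[[-2,-4,1,0,0,0,1],[-4,-8,1,0,0,0,1],[-6,-12,1,0,0,0,1],[-8,-16,1,0,0,0,1],[-10,-18,1,0,0,0,1]]]';  python3 - <<'E'
from h import *
s=arm.observe();print(s['position'],Ro.from_rotvec(s['ee_rot']).as_matrix()[:,1:])
for n in("scene","side","wrist"): cv2.imwrite(f"pics/{n}5.png",arm.get_image(n)[:,:,::-1])
E
```

```text
clock: 12.85
position: [0.6113, -0.0236, 0.3433]
ee_rot: [2.23, 2.212, 0.004]
force: [0.2, -0.1, -0.1]
width: 0.999
clock: 13.35
position: [0.5097, -0.2097, 0.3506]
ee_rot: [2.239, 2.202, -0.002]
force: [0.4, -0.2, -0.2]
width: 0.999
[ 0.50965853 -0.20973741  0.35063622] [[ 9.99863491e-01 -4.37168682e-04]
 [-1.65175673e-02 -1.48414939e-03]
 [-4.12594961e-04 -9.99998803e-01]]
```

View pics/scene5.png

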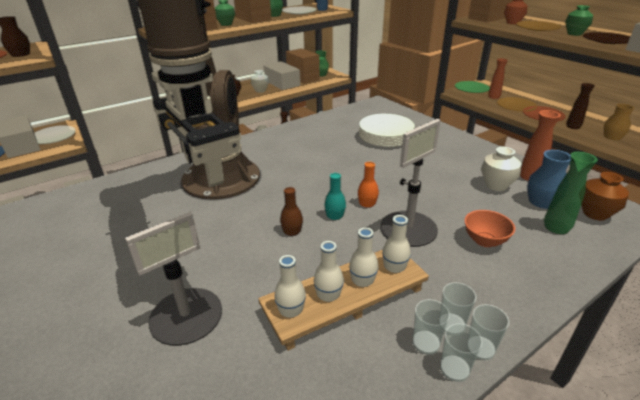

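View pics/side5.png

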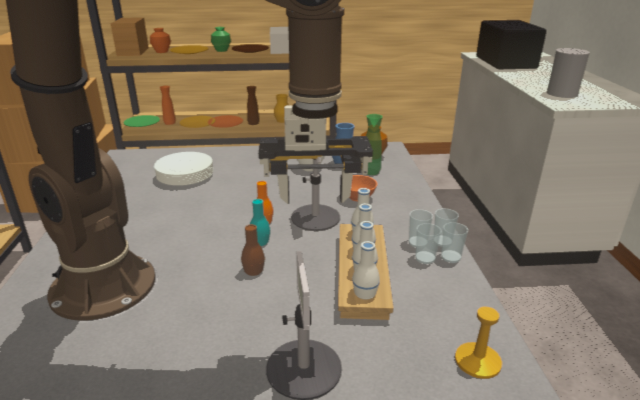

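View pics/wrist5.png

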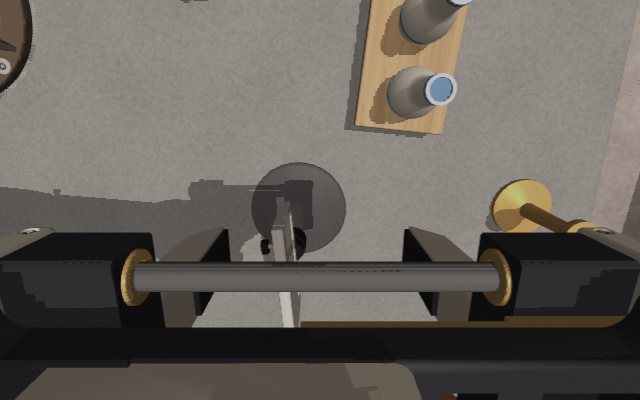

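```bash
python3 - <<'E'
from h import *
np.set_printoptions(precision=4,suppress=True)
im=cv2.imread("pics/scene5.png")
P=[]
for b in blues(im,(270,210,420,275)):
    print(b,plane("scene",b[3],b[4],.175))
    if b[0]>8:P.append(plane("scene",b[3],b[4],.175))
a=im[205:325,260:420]; cv2.imwrite("pics/z5.png",cv2.resize(a,None,fx=5,fy=5,interpolation=cv2.INTER_CUBIC))
a=cv2.imread("pics/wrist5.png")[170:340,210:390]; cv2.imwrite("pics/zw5.png",cv2.resize(a,None,fx=4,fy=3.5,interpolation=cv2.INTER_CUBIC))
E
```

```text
(17, 7, 3, np.float64(400.06), np.float64(219.12)) [0.6575 0.1244 0.175 ]
(21, 8, 3, np.float64(365.33), np.float64(231.95)) [0.6473 0.04   0.175 ]
(24, 8, 4, np.float64(328.25), np.float64(245.58)) [ 0.6371 -0.0433  0.175 ]
(32, 9, 5, np.float64(286.81), np.float64(260.28)) [ 0.6254 -0.1283  0.175 ]
```

View pics/z5.png

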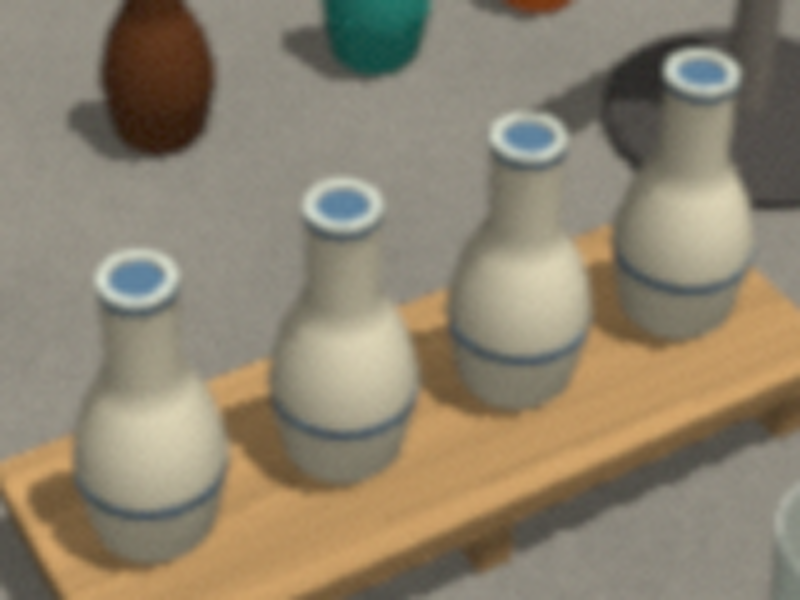

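All four vases are upright. A is at (0.637,-0.043) and B at (0.647,0.040), within about 2 mm of their places, and the end vases' pixels haven't changed. Next is the sign, so I'll look at the wrist close-up.

View pics/zw5.png

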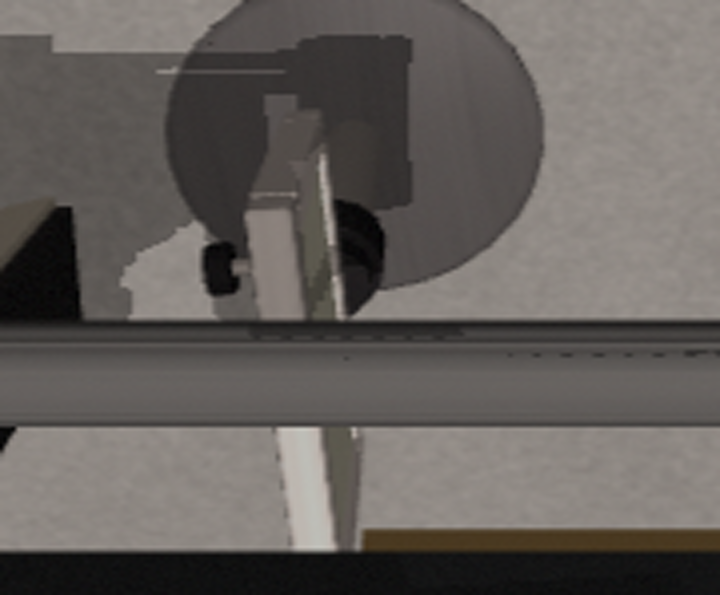

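```bash
python3 - <<'E'
from h import *
s=arm.observe(); print(s["position"])
a=wplane(s,276.8,229.2,.242);b=wplane(s,287.5,325.3,.242);c=wplane(s,210+299/4-.4,170+427/3.5-.4,.242)
print(a,c,b,np.degrees(np.arctan2((b-a)[0],-(b-a)[1]))); print(a+(b-a)/np.linalg.norm(b-a)*.06)
E
```

```text
[ 0.51011604 -0.20753334  0.35099781]
[ 0.47750878 -0.2348609   0.242     ] [ 0.48133972 -0.29340841  0.242     ] [ 0.48276241 -0.32796158  0.242     ] 3.229754896274319
[ 0.48088918 -0.2947656   0.242     ]
```

```bash
python3 -m creep '[[[-1,-4,0,0,0,2,1],[-2,-7,-1,0,0,3.5,1],[-3,-8.9,-2,0,0,3.5,0.5],[-3,-8.9,-4,0,0,3.5,0],[-3,-8.9,-4,0,0,3.5,-0.4]]]'; python3 -m creep '[[[0,0,0,0,0,0,-0.4],[0,0,0,0,0,0,-0.4],[0,0,0,0,0,0,-0.4],[0,0,0,0,0,0,-0.4]]]'; python3 - <<'E'
from h import *
s=arm.observe();print(s['position'],s['width'],Ro.from_rotvec(s['ee_rot']).as_matrix()[:,1:])
E
```

```text
clock: 14.0
position: [0.4807, -0.2935, 0.3086]
ee_rot: [-2.163, -2.273, 0.001]
force: [-0.0, 1.2, 1.0]
width: 0.79
clock: 14.4
position: [0.4818, -0.2942, 0.3115]
ee_rot: [2.165, 2.275, 0.001]
force: [0.3, 0.1, -0.0]
width: 0.443
[ 0.48183971 -0.29416217  0.3115352 ] 0.4430230258968827 [[ 9.98760871e-01  1.07009695e-03]
 [ 4.97557035e-02 -4.81098793e-04]
 [ 1.04483428e-03 -9.99999312e-01]]
```

```bash
python3 -m creep '[[[-0.15,-0.25,-2,0,0,0,-0.4],[-0.15,-0.25,-5,0,0,0,-0.4],[-0.15,-0.25,-7,0,0,0,-0.4],[-0.15,-0.25,-8.2,0,0,0,-0.45],[-0.15,-0.25,-8.2,0,0,0,-0.45]]]'; python3 -m creep '[[[0,0,0,0,0,0,-0.45],[0,0,0,0,0,0,-0.45],[0,0,0,0,0,0,-0.45]]]' 8; python3 - <<'E'
from h import *
s=arm.observe();print(s['position'],s['width'],Ro.from_rotvec(s['ee_rot']).as_matrix()[:,1:])
for n,b in(("side",(240,200,370,400)),("scene",(100,160,240,350)),("wrist",(180,150,460,400))):
    im=arm.get_image(n)[:,:,::-1]; cv2.imwrite(f"pics/{n}6.png",im); cv2.imwrite(f"pics/z{n}6.png",cv2.resize(im[b[1]:b[3],b[0]:b[2]],None,fx=2.4 if n=="wrist" else 3,fy=2.4 if n=="wrist" else 3,interpolation=cv2.INTER_CUBIC))
E
```

```text
clock: 14.9
position: [0.4792, -0.2967, 0.2277]
ee_rot: [-2.165, -2.274, 0.001]
force: [-0.3, -0.0, -0.2]
width: 0.278
clock: 15.2
position: [0.4804, -0.2973, 0.2299]
ee_rot: [2.165, 2.274, 0.001]
force: [0.4, 0.2, -0.1]
width: 0.269
[ 0.48037898 -0.29726717  0.22991997] 0.2692825073701914 [[ 9.98800777e-01  1.61203175e-03]
 [ 4.89342281e-02 -9.21464651e-04]
 [ 1.56501010e-03 -9.99998276e-01]]
```

View pics/zside6.png

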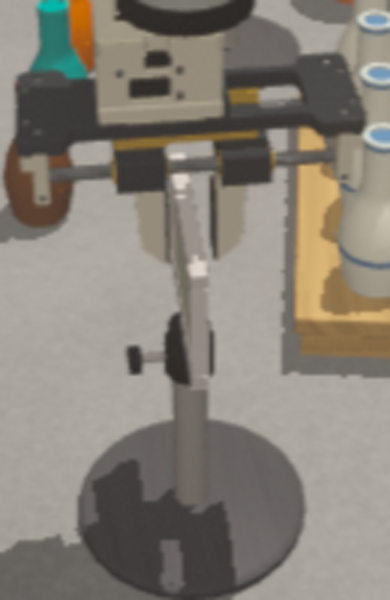

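View pics/zscene6.png

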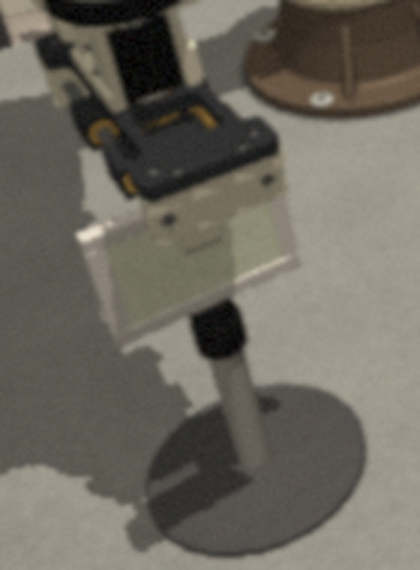

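View pics/zwrist6.png

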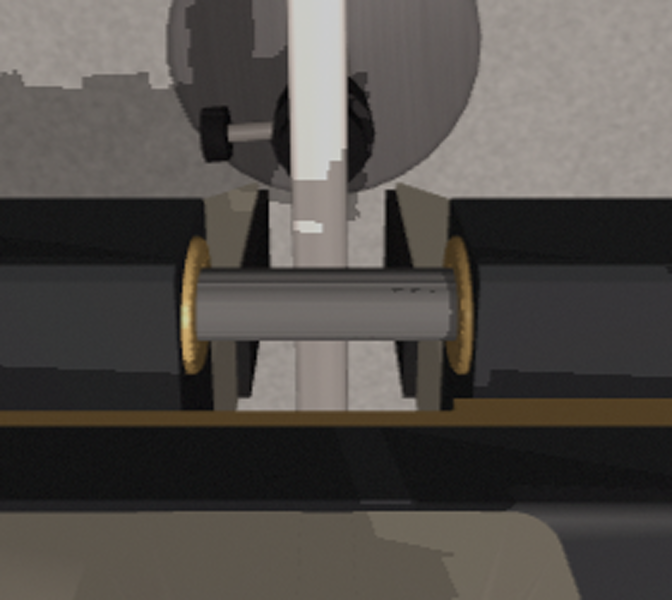

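The wrist view shows the sign's top edge centred at about column 320 of the zoom, against a jaw centre of 326, so the sign sits about 1 mm to -x. I'll correct that and close.

```bash
python3 -m creep '[[[-0.1,0,0,0,0,0,-0.45],[-0.1,0,0,0,0,0,-0.45],[-0.1,0,0,0,0,0,-0.6],[-0.1,0,0,0,0,0,-0.7],[-0.1,0,0,0,0,0,-0.75]]]' 8; python3 -m creep '[[[0,0,0,0,0,0,-0.8],[0,0,0,0,0,0,-0.9],[0,0,0,0,0,0,-1],[0,0,0,0,0,0,-1],[0,0,0,0,0,0,-1]]]' 8; python3 -m creep '[[[0,0,0,0,0,0,-1],[0,0,0,0,0,0,-1],[0,0,0,0,0,0,-1]]]' 20; python3 - <<'E'
from h import *
s=arm.observe();print(s['position'],s['width'],s['force'],s['ft_torque'])
for n,b in(("side",(240,200,370,400)),("wrist",(180,150,460,400))):
    im=arm.get_image(n)[:,:,::-1]; cv2.imwrite(f"pics/{n}7.png",im); cv2.imwrite(f"pics/z{n}7.png",cv2.resize(im[b[1]:b[3],b[0]:b[2]],None,fx=2.4 if n=="wrist" else 3,fy=2.4 if n=="wrist" else 3,interpolation=cv2.INTER_CUBIC))
E
```

```text
clock: 15.85
position: [0.4788, -0.297, 0.2288]
ee_rot: [-2.166, -2.275, -0.0]
force: [-0.1, 0.3, -0.1]
width: 0.134
clock: 16.35
position: [0.4788, -0.297, 0.2288]
ee_rot: [2.166, 2.275, 0.0]
force: [-0.1, 0.6, -0.2]
width: 0.11
clock: 16.65
position: [0.4788, -0.297, 0.2288]
ee_rot: [2.166, 2.275, 0.0]
force: [0.7, -0.4, -0.1]
width: 0.106
[ 0.4788287  -0.29703235  0.22883176] 0.10625749261317419 [ 0.74524872 -0.3638744  -0.05449074] [-0.0515548  -0.27076418  0.02872636]
```

View pics/zside7.png

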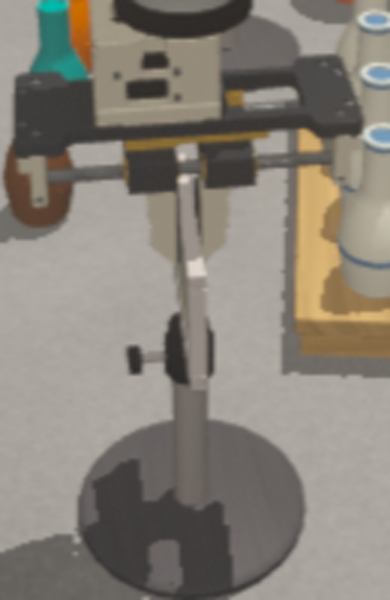

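View pics/zwrist7.png

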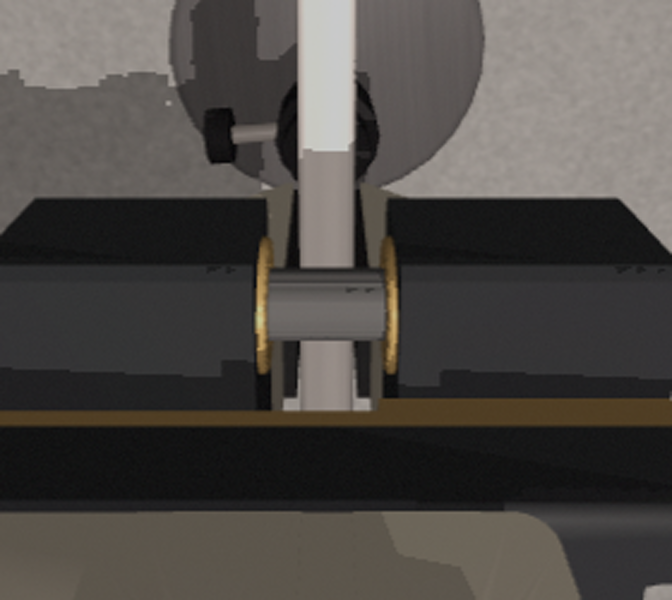

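The sign is gripped across its thickness with almost no side force, and the stand hasn't moved. Drawing it up in stages.

```bash
python3 -m creep '[[[0,0,0.3,0,0,0,-1],[0,0,0.8,0,0,0,-1],[0,0,1.3,0,0,0,-1],[0,0,1.8,0,0,0,-1],[0,0,2,0,0,0,-1]]]' 25;  python3 -m creep '[[[0,0,0.5,0,0,0,-1],[0,0,1,0,0,0,-1],[0,0,1.5,0,0,0,-1],[0,0,2,0,0,0,-1],[0,0,2.5,0,0,0,-1]]]'; python3 -m creep '[[[0,0,0.2,0,0,0,-1],[0,0,0.4,0,0,0,-1],[0,0,0.4,0,0,0,-1],[0,0,0.4,0,0,0,-1]]]'
```

```text
clock: 17.25
position: [0.479, -0.2971, 0.2496]
ee_rot: [2.166, 2.275, 0.0]
force: [-0.5, -0.4, -2.7]
width: 0.107
clock: 17.75
position: [0.4788, -0.297, 0.2743]
ee_rot: [2.166, 2.275, 0.0]
force: [-0.6, 0.6, -3.1]
width: 0.106
clock: 18.15
position: [0.4787, -0.297, 0.2777]
ee_rot: [-2.166, -2.275, 0.0]
force: [-0.1, -0.1, -2.8]
width: 0.105
```

```bash
python3 - <<'E'
from h import *
s=arm.observe();print(s['position'],s['width'],s['force'],s['ft_torque'])
for n,b in(("side",(240,150,400,400)),("scene",(100,140,240,350))):
    im=arm.get_image(n)[:,:,::-1]; cv2.imwrite(f"pics/{n}8.png",im); cv2.imwrite(f"pics/z{n}8.png",cv2.resize(im[b[1]:b[3],b[0]:b[2]],None,fx=2.4 if n=="side" else 2.8,fy=2.4 if n=="side" else 2.8,interpolation=cv2.INTER_CUBIC))
E
```

```text
[ 0.47872454 -0.29700022  0.2776695 ] 0.10459261313580459 [-0.11159219 -0.10167585 -2.7981429 ] [ 0.02871393 -0.16111784  0.01185923]
```

View pics/zside8.png

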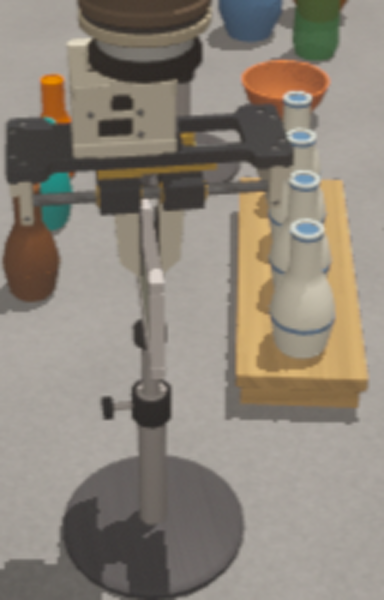

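View pics/zscene8.png

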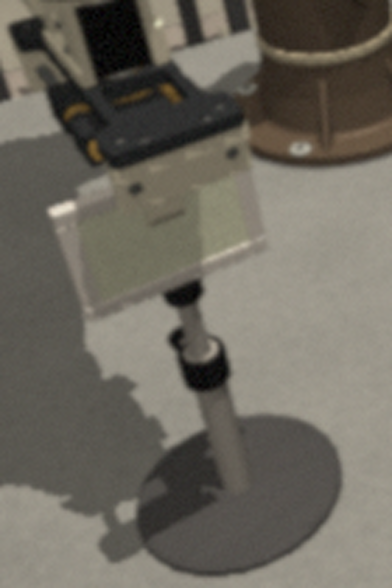

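```bash
python3 - <<'E'
import cv2
a=cv2.imread("pics/scene8.png")[112:172,395:450]; b=cv2.imread("pics/side0.png")[112:168,295:345]
cv2.imwrite("pics/r1.png",cv2.resize(a,None,fx=10,fy=10,interpolation=cv2.INTER_CUBIC))
cv2.imwrite("pics/r2.png",cv2.resize(b,None,fx=10,fy=10,interpolation=cv2.INTER_CUBIC))
E
```

```text
(no output)
```

View pics/r1.png

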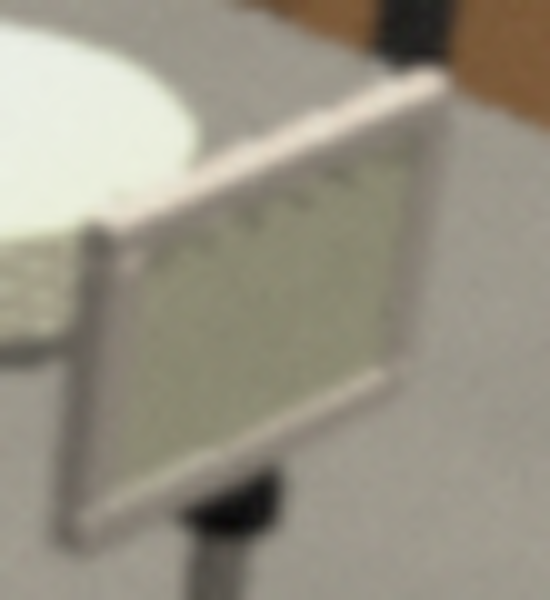

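View pics/r2.png

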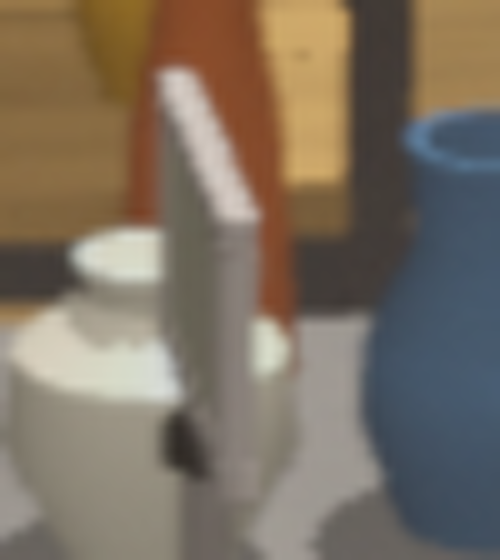

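```bash
python3 - <<'E'
from h import *
from scipy.optimize import least_squares
np.set_printoptions(precision=4,suppress=True)
def fit(obs,p0):
    def ends(p):
        d=np.array([-np.sin(p[3]),np.cos(p[3]),0])*.06; c=p[:3]; return c-d,c+d
    def r(p):
        a,b=ends(p); return np.concatenate([np.array(proj(n,e))-o for n,e,o in((("scene"),a,obs[0]),("scene",b,obs[1]),("side",a,obs[2]),("side",b,obs[3]))])
    f=least_squares(r,p0); return f.x,f.fun
O=[(405.05,134.55),(438.05,119.05),(318.15,133.25),(311.85,118.85)]
L=[(126.6,239.1),(191.1,213.9),(305.4,291.6),(299.1,251.1)]
for o,p in((O,[.544,.29,.293,.07]),(L,[.479,-.298,.241,.05])):
    print(*fit(o,p)); 
    for k in((0,2),(1,3)): print(tri(("scene",*o[k[0]]),("side",*o[k[1]])))
    
E
```

```text
[0.5436 0.2893 0.2935 0.0902] [-0.2634 -0.1543  0.2954  0.2461  0.3197  0.0936 -0.406  -0.1792]
(array([0.5484, 0.2311, 0.2929]), [np.float64(0.0003519444784164722), np.float64(0.00035194447841647194)])
(array([0.5391, 0.3466, 0.2944]), [np.float64(0.0006095634849350316), np.float64(0.0006095634849349441)])
[ 0.4788 -0.298   0.2405  0.0448] [-0.6489  0.5889  0.7817 -0.3536 -0.0736  0.206  -0.1903 -0.4087]
(array([ 0.4814, -0.3569,  0.2406]), [np.float64(0.0004814307071459514), np.float64(0.0004814307071459901)])
(array([ 0.4764, -0.2396,  0.2406]), [np.float64(4.137359429729082e-05), np.float64(4.137359429732232e-05)])
```

The raise needed is 51.5–53 mm and 48.9 mm is done, so 0.36 cm more.

```bash
python3 -m creep '[[[0,0,0.2,0,0,0,-1],[0,0,0.36,0,0,0,-1],[0,0,0.36,0,0,0,-1],[0,0,0.36,0,0,0,-1],[0,0,0.36,0,0,0,-1]]]';python3 -m creep '[[[0,0,0,0,0,0,-1],[0,0,0,0,0,0,-1],[0,0,0,0,0,0,-1],[0,0,0,0,0,0,-1],[0,0,0,0,0,0,-1]]]'; python3 - <<'E'
from h import *
s=arm.observe();print(s['position'],s['width'],s['force'],s['ft_torque'],Ro.from_rotvec(s['ee_rot']).as_matrix()[:,2])
for n,b in(("side",(240,150,400,400)),("scene",(100,140,240,350))):
    im=arm.get_image(n)[:,:,::-1]; cv2.imwrite(f"pics/{n}9.png",im); cv2.imwrite(f"pics/z{n}9.png",cv2.resize(im[b[1]:b[3],b[0]:b[2]],None,fx=2.4 if n=="side" else 2.8,fy=2.4 if n=="side" else 2.8,interpolation=cv2.INTER_CUBIC))
im=cv2.imread("pics/scene9.png");print([tuple(map(float,b)) for b in blues(im,(270,210,420,275))])
for n,(u0,v0,u1,v1) in {"scene":(140,285,230,345),"side":(262,340,345,395)}.items():
    d=cv2.absdiff(cv2.imread(f"pics/{n}0.png"),cv2.imread(f"pics/{n}9.png"))[v0:v1,u0:u1].max(2); print(n,"changed px",(d>40).sum())
E
```

```text
clock: 18.75
position: [0.4788, -0.297, 0.2814]
ee_rot: [-2.166, -2.275, 0.0]
force: [-0.2, 0.3, -3.6]
width: 0.109
clock: 19.25
position: [0.4788, -0.297, 0.2814]
ee_rot: [2.166, 2.275, 0.0]
force: [-0.3, -0.3, -2.7]
width: 0.111
[ 0.478806   -0.2970279   0.28142439] 0.11133667839106841 [-0.25037369 -0.31178924 -2.734982  ] [-0.04064171 -0.09930408 -0.0174063 ] [ 3.42307781e-05  1.80357285e-05 -9.99999999e-01]
[(17.0, 7.0, 3.0, 400.06, 219.12), (20.0, 8.0, 3.0, 365.5, 232.0), (25.0, 8.0, 4.0, 328.16, 245.52), (32.0, 9.0, 5.0, 286.81, 260.28)]
scene changed px 559
side changed px 208
```

View pics/scene9.png

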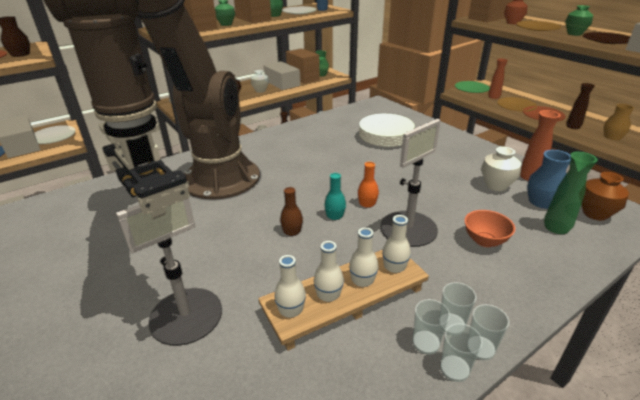

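View pics/zside9.png

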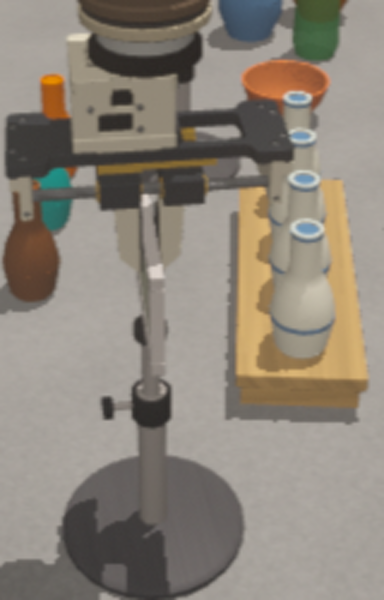

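View pics/zscene9.png

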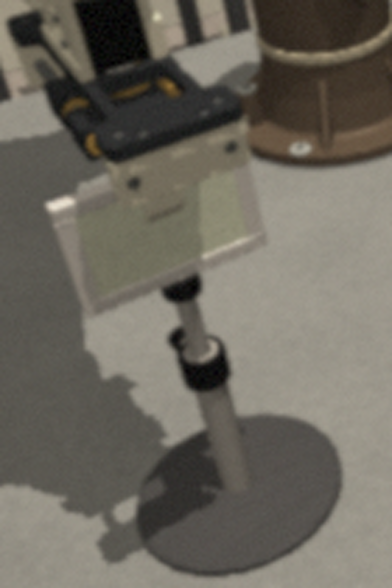

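```bash
python3 - <<'E'
from h import *
print(tri(("scene",100+50/2.8-.3,140+207/2.8-.3),("side",240+156/2.4-.3,150+271/2.4-.3)))
print(arm.observe()['clock']); arm.sign_off()
E
```

```text
(array([ 0.4817232 , -0.35596725,  0.29634149]), [np.float64(0.0011614877231694485), np.float64(0.001161487723169479)])
19.35
the job is handed in; nothing more can be done
```

I filled the gap in the row with the two loose vases, raised the lower sign level with the other, and handed the job in at 19.35 s, still gripping the sign. No verdict was reported.

**Vases:** Each was gripped by the neck and stood in the gap. The check after both were let go put A at (0.637, -0.043) and B at (0.647, 0.040), within about 2 mm of their places and upright. The end vases' pixels were identical before and after.

**Sign:** It was drawn straight up 52.6 mm by the arm's own reading, which puts its top edge at about 293–295 mm. I measured the other sign's top at 293.5 mm from two camera views. A rougher final check on one corner of the raised sign gave 296 mm, about 3 mm higher, which is still inside the 8 mm limit.

**Grip and stand:** The sign is held with 25 N. The last readings showed less than 0.4 N of side force, a tool tilt of practically zero, and a downward load of about 2.7 N, roughly the sign's weight.

**What the checks didn't settle:** The stand looks flat and unmoved in both views. My pixel comparison around its foot did flag changes (559 and 208 pixels); I took these to be the gripper's shadow and did not check further.

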